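Reseat a cocked junction-housing lid and close its keeper

TASK

The shallow lid of the junction housing has slipped and sits cocked on the rim. Take it by its lug, raise the lug side first, 1 to 2 cm clear of the rim while the opposite edge stays down, and without lifting the lid right off set it gently back centred and flat, fitted over the rim all round. Then swing the keeper bar fully home over the lid, let go, and leave the other things on the bench where they are.

Things in the scene. Friction and masses are not known exactly. Their poses are not given: they have to be found in the camera images.
- fixture: Fixed steel base plate 160 x 220 x 10 mm (its x, y; plate centre at y +15) with a shallow round red housing: an open dish, 100 mm outer diameter, 4 mm wall, rim 44 mm above the bench. Origin: on the bench under the housing's centre, z up. A plugged gland sticks out toward -y (to 73 mm from the centre, top 31.5 mm high); the keeper's post stands at x 0, y +85.
- rim (a point): Centre of the housing's mouth, at rim height (44 mm above the bench), axes as the fixture. The lid's origin lies here when it is seated.
- lid: Loose alloy lid, 112 mm diameter, 0.1 to 0.2 kg: flat top 3 mm thick; skirt 106 mm inner diameter hangs 9 mm under the top's underside and fits over the rim with 3 mm play. Origin: centre of the top's underside; z up, lug on the -x side. Starts 12-15 mm off along about the fixture's +x, yaw within 0.2 rad of it, far (+x) side resting on the rim, skirt across the rim, lug side tilted up 0.15 rad.
- lug (a point): Middle of the lid's upright lug: a fin 22 mm long (radial, lid x), 10 mm thick (lid y), standing from the lid's top (z 3) to z 23 mm in the lid frame. The point is at x -44, y 0, z 13 mm. Grip it across its 10 mm thickness from above; 20 to 30 N holds.
- lug_edge (a point): Lower end of the skirt on the lug side: lid frame x -54.5, y 0, z -9 mm.
- far_edge (a point): Lower end of the skirt on the far side from the lug: lid frame x +54.5, y 0, z -9 mm.
- keeper (a joint): Keeper angle: flat steel bar, 18 mm wide, 8 thick, on a vertical pivot at fixture x 0, y +85 mm. 0 = fully home at its stop, pointing along the fixture's -y over the lid; grows to 1.8 as it opens toward the fixture's +x (counterclockwise from above). Starts at 1.1 to 1.7. Underside 50 mm above the bench, 3 mm over a seated lid. Light friction (under 1 N at the knob); stays where left.
- keeper_knob (a point): Mid-height of the keeper's upright round black knob, 16 mm diameter, 78 mm from the pivot axis; the knob stands on the bar from 58 to 84 mm above the bench, the point is at 71 mm.
- drill: Cordless drill standing on its battery, 75 x 105 mm foot, 195 mm tall; bystander. Origin under the foot's centre.
- pail: White open plastic pail, 100 mm diameter, 100 mm tall; bystander. Origin under its centre.
- driver: Screwdriver lying on the bench, about 200 mm long; bystander. Origin near its middle.
- tray: Open clear plastic tray of fittings, 130 x 170 x 50 mm; bystander. Origin under its centre.
Things that resemble listed ones, but are neither listed nor needed, are in the scene too. There is more than one size of the lid; the one meant has the size given above.

How it is judged:
By the outcome, as a careful person would: the job done as asked, in the order asked, and still so for the second after the job is handed in, with the robot touching nothing.
It also fails if it takes over 48 s, if anything falls off the work surface, if the arm or the gripper's body presses on something with over 40 N, if the wrist force passes 120 N, or if a joint passes its speed limit or range.

ROBOT

A 6-joint arm with a two-finger parallel gripper is mounted at the origin on the work surface. World frame = base frame: x ahead of the robot, y to its left, z up, the work surface at z = 0. Lengths are in m, angles in rad, forces in N, time in s.
With the tool pointing down it reaches from about 0.35 to 0.725 m from the base axis. Payload 4.3 kg.
Tool frame: the origin (TCP) lies between the finger pads; the fingertips stand 11 mm ahead of it and the grasp point (between the pads) lies 8 mm behind it; z points along the fingers, y is the line along which they close (so a half turn about z gives the same grasp; the last joint's range is limited). The gripper opens to 85 mm and grips with 20 to 120 N. Pads are 22 mm wide; open, the fingers measure 114 mm over their backs; the gripper's body (76 mm by 85 mm) begins 54 mm behind the grasp point. The pads swing forward as they close: fully open they stand 13 mm farther back than shut.
Start: joints at [-1.322, 0.377, 0.081, 1.274, 0, 1.46], TCP at [0.202, -0.538, 0.242] pointing down, gripper open.
Joint ranges: [-2.72, 2.72], [-0.84, 1.66], [-1.02, 1.22], [-1.77, 2.12], [-1.37, 1.28], [-3.14, 3.14]. Speed limits (rad/s): [2.57, 2.57, 3.14, 3.14, 3.14, 3.14].

INTERFACE

Orientations are given as a unit quaternion [x, y, z, w].
In Python, from rig import robot, imaging gives the robot as it stands.
- The arm moves only by the shell command python3 -m handwheel 'ROWS' [FORCE]. ROWS is JSON, one flat list of numbers, 7 for each row, row after row: the shift along the tool's x, y, z in mm, then the turn, a rotation vector about the tool's x, y, z in degrees, then the closure, from 0 (fully open) to 1 (shut). In form: [tx, ty, tz, rx, ry, rz, jaw, tx, ty, tz, rx, ry, rz, jaw, ...]. A call has 1 to 20 rows; each row shifts and turns the commanded pose from where the row before left it, along the tool's axes as they then stand; what a row does not reach is not made up. A row lasts 1/8 s, in which the tool goes at most 62.5 mm and 10.7 degrees, less where a joint would pass 70% of its speed; a pose out of reach is approached as far as the arm can. A call is refused whole if a number of a shift passes 62.5 or a number of a turn 10.7, either way. A call with a gripper value outside its range is refused whole. The fingers move at their own pace and stop on an object; FORCE is the grip in N (left out, the last holds). Time passes only in rows, so rows that do not move let the fingers close. It gives the time, the measured TCP pose, the force, the opening and the grip force at its end, in the units of the state.
- robot.state(): the state, without advancing time (a new reading comes with each control period).
- imaging.capture(name): name is "scene" or "top"; returns the picture (384x512x3 uint8, red, green, blue); there is no depth.
- imaging.get_calibration(name): a dict with "camera_matrix" (3x3 intrinsics, pixels), "k1" (the pictures are not rectified: a ray, as slopes to the right and down, at radius r is drawn at 1 + k1 r^2 times it, then the intrinsics apply), "extrinsics" (4x4, takes a point from world to camera coordinates). Camera axes: x right, y down, z forward; pixel columns grow to the right and rows downward; lengths in m; the calibration is good to about 2 mm. A picture is of the moment at which its call begins. get_calibration takes no time and is no camera call.
- robot.hand_in(): hands the job in; it is judged then, once.
The state is a dict: "clock": time; "qpos": joint angles; "joint_vel": joint speeds; "joint_torque": joint torques, N m; "eef_pos": TCP position; "eef_rot": TCP orientation; "wrist_force": force on the tool from outside, world axes, zero at the start; "wrist_torque": the same for the moment, N m; "width": finger opening in m; "grip_force": force on a finger pad.
Only numpy, scipy, OpenCV 4.12 (cv2) and the standard library are available. Lean on these libraries where they do the work, as an engineer would, in place of code of your own. Each camera call takes 0.05 s, during which the arm holds its last target. There are 200 camera calls.

## Working session

There is one attempt and no reset: what is moved stays moved. The work goes in short steps, Python scripts to look and compute and a shell command to move; the robot and the scene stay as the last step left them, time stands still between calls to the robot, and variables do not carry over. Pictures are saved under pics/ and viewed, at most 10 in all, crops included, and the job is handed in when it is done.

```bash
mkdir -p pics; ls
python3 - <<'E'
from rig import robot, imaging
import cv2, numpy as np
print(robot.state())
for n in("scene","top"):
    im=imaging.capture(n); cv2.imwrite(f"pics/{n}0.png",cv2.resize(im[:,:,::-1],(800,600),interpolation=cv2.INTER_CUBIC)); cv2.imwrite(f"raw_{n}0.png",im[:,:,::-1])
    c=imaging.get_calibration(n); print(n,c)
E
```

```text
pics
{'clock': 0.0, 'qpos': array([-1.32227491e+00,  3.78092749e-01,  7.96212953e-02,  1.27442164e+00,
        1.27184036e-05,  1.46048970e+00]), 'joint_vel': array([-2.71457663e-05, -1.33959129e-04,  5.92728601e-04, -7.23479944e-04,
       -1.23916130e-03,  2.97379291e-04]), 'joint_torque': array([ 2.47892167e-04, -4.63605344e+01,  2.69874215e+01,  2.07128318e-02,
       -2.82577394e-04,  1.19206021e-06]), 'eef_pos': array([ 0.20177268, -0.53774552,  0.24134215]), 'eef_rot': array([ 9.83947892e-01,  1.78452927e-01, -6.60493826e-05, -1.04632022e-03]), 'wrist_force': array([-0.22107841, -0.20152934, -0.13274057]), 'wrist_torque': array([-0.02974745,  0.024685  ,  0.02857846]), 'grip_force': 0.0, 'width': 0.08511308295840254}
scene {'camera_matrix': array([[396.162564  ,   0.        , 265.39462934],
       [  0.        , 396.162564  , 188.89631127],
       [  0.        ,   0.        ,   1.        ]]), 'k1': -0.11823062530585567, 'extrinsics': array([[-0.32342781,  0.94620292,  0.0097203 ,  0.20828664],
       [ 0.73752044,  0.25850588, -0.62388967, -0.34905679],
       [-0.59283898, -0.19461435, -0.78145198,  1.45494594],
       [ 0.        ,  0.        ,  0.        ,  1.        ]])}
top {'camera_matrix': array([[398.4769678 ,   0.        , 254.65321505],
       [  0.        , 398.4769678 , 192.43700366],
       [  0.        ,   0.        ,   1.        ]]), 'k1': -0.09043312762269541, 'extrinsics': array([[ 0.02226916, -0.99975128,  0.00121184, -0.03244   ],
       [-0.98844705, -0.0221991 , -0.14993208,  0.56375981],
       [ 0.14992169,  0.00214102, -0.98869556,  1.05735912],
       [ 0.        ,  0.        ,  0.        ,  1.        ]])}
```

View pics/scene0.png

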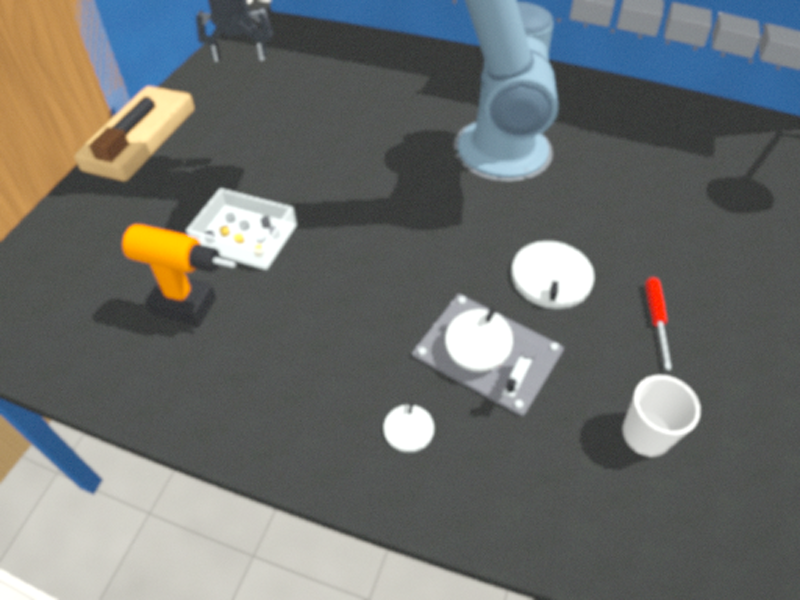

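View pics/top0.png

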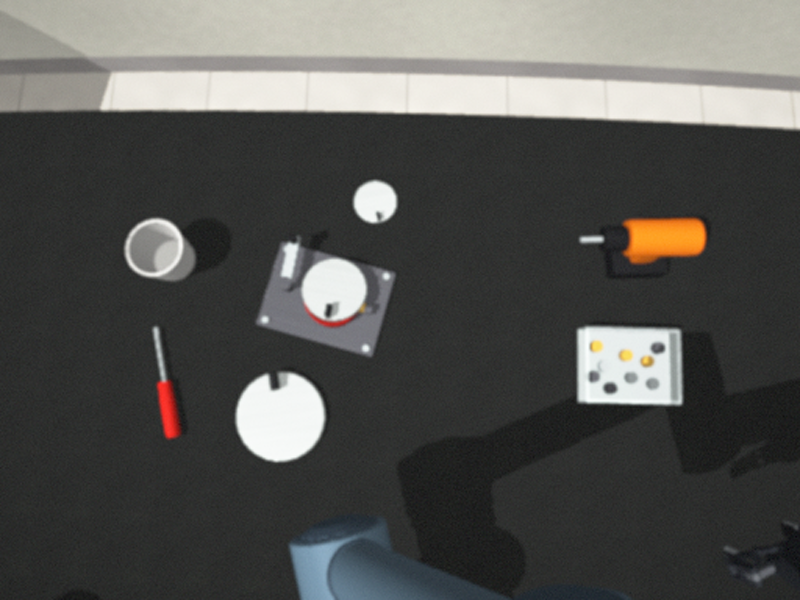

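The scene view shows the cocked lid on the plate at about (480,340), with the lug at (490,316) and the keeper at (518,375). In the top view the lid is at (335,290), the lug at (330,310) and the keeper at (290,262). Next I'll crop and enlarge these to measure.

Run:
```python
import cv2,numpy as np
a=cv2.imread("raw_top0.png")[145:235,155:260]; b=cv2.imread("raw_scene0.png")[180:270,258:368]
f=lambda i:cv2.resize(i,None,fx=7,fy=6.5,interpolation=cv2.INTER_CUBIC)
def g(i,x0,y0):
    o=cv2.resize(i,None,fx=7,fy=6.5,interpolation=cv2.INTER_CUBIC)
    for k in range(0,i.shape[1],10): cv2.putText(o,str(x0+k),(k*7,10),0,.35,(0,255,255)); cv2.line(o,(k*7,12),(k*7,16),(0,255,255))
    for k in range(10,i.shape[0],10): cv2.putText(o,str(y0+k),(0,int(k*6.5)),0,.35,(0,255,255))
    return o
cv2.imwrite("pics/ztop.png",g(a,155,145));cv2.imwrite("pics/zscene.png",g(b,258,180))
```

```text
(no output)
```

View pics/ztop.png

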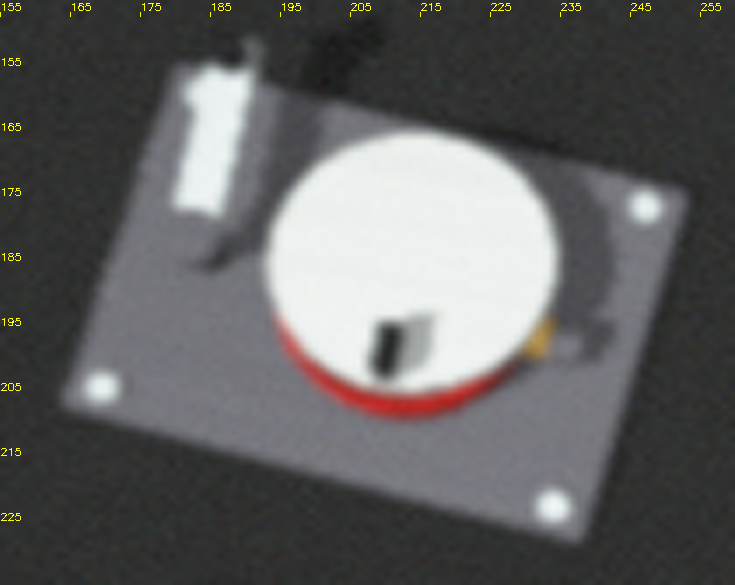

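View pics/zscene.png

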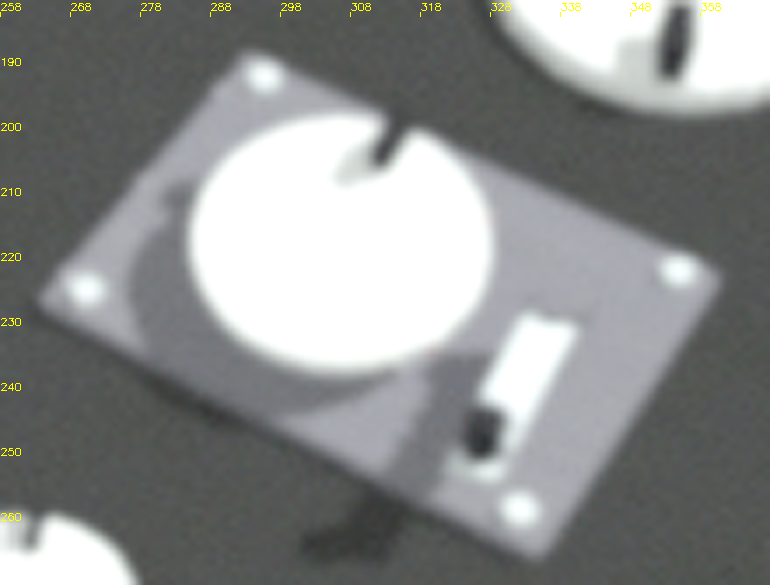

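Enlarged crops: in the top view the plate corners are at (178,62), (690,188), (582,545) and (62,405), the lug is at (388,350), and the keeper bar runs (200,210) to (230,65). In the scene view the corners are at (245,48), (722,275), (540,562) and (38,298), the lug is at about (395,135), and the knob is at (485,433).

```bash
cat > h.py <<'E'
import numpy as np, cv2
from scipy.spatial.transform import Rotation as R
from rig import robot, imaging
C={n:imaging.get_calibration(n) for n in("scene","top")}
def proj(n,P):
    c=C[n];E=c["extrinsics"];q=np.atleast_2d(P)@E[:3,:3].T+E[:3,3];s=q[:,:2]/q[:,2:]
    s=s*(1+c["k1"]*(s**2).sum(1,keepdims=True));K=c["camera_matrix"]
    return s*[K[0,0],K[1,1]]+K[:2,2]
def fx(f,P): # fixture [x,y,yaw] -> world, m
    return R.from_euler("z",f[2]).apply(np.atleast_2d(P))+[f[0],f[1],0]
def lidR(f,yaw,tilt): return R.from_euler("z",f[2]+yaw)*R.from_euler("y",tilt)
a=np.linspace(0,2*np.pi,73)[:-1]
disc=np.vstack([np.c_[.056*np.cos(a),.056*np.sin(a),0*a+z] for z in(.003,-.009)])
box=np.array([[-.044+i,j,k] for i in(-.011,.011) for j in(-.005,.005) for k in(.003,.023)])
def radial(pts,c,ang): # hull radius along rays
    h=cv2.convexHull(pts.astype(np.float32))[:,0]; h=np.vstack([h,h[:1]])
    t=np.linspace(0,1,20)[:,None]; d=np.vstack([p+t*(q-p) for p,q in zip(h[:-1],h[1:])])-c
    th=np.arctan2(d[:,1],d[:,0]);o=np.argsort(th)
    return np.interp(ang,th[o],np.hypot(*d[o].T),period=2*np.pi)
def cent(pts):
    m=cv2.moments(cv2.convexHull(pts.astype(np.float32)));return np.array([m["m10"],m["m01"]])/m["m00"]
E
cat > fit.py <<'E'
from h import *; from scipy.optimize import least_squares
un=lambda p,o:np.array(p)/[7,6.5]+o-[.43,.42]
ct=un([(178,62),(690,188),(582,545),(62,405)],[155,145]); cs=un([(540,562),(38,298),(245,48),(722,275)],[258,180])
W=np.array([[.08,.125,.01],[.08,-.095,.01],[-.08,-.095,.01],[-.08,.125,.01]])
fr=lambda f:np.r_[(proj("top",fx(f,W))-ct).ravel(),(proj("scene",fx(f,W))-cs).ravel()]
f=least_squares(fr,[.55,.1,-.25]).x; print("fixture",f,"res",fr(f).round(1))
obs={}
for n,c in(("top",(213,187)),("scene",(306,217))):
    im=cv2.imread(f"raw_{n}0.png"); m=(im.min(2)>165).astype(np.uint8)
    l,lab=cv2.connectedComponents(m); m=(lab==lab[c[1],c[0]]).astype(np.uint8)
    k=max(cv2.findContours(m,0,1)[0],key=cv2.contourArea)[:,0]; h=cv2.convexHull(k)[:,0]
    obs[n]=h.astype(float); print(n,m.sum())
im=cv2.imread("raw_top0.png").max(2)[190:206,203:219]; w=np.clip(110-im.astype(float),0,None)
g=np.mgrid[190:206,203:219]; lug=np.array([(g[1]*w).sum(),(g[0]*w).sum()])/w.sum(); print("lug px",lug)
ang=np.linspace(-np.pi,np.pi,60)
def pose(p): x,y,yaw,tilt,z=p; return lidR(f,yaw,tilt),fx(f,[x,y,z])[0]
def res(p):
    r,t=pose(p);o=[]
    for n in obs:
        c=obs[n].mean(0); k=(radial(proj(n,r.apply(disc)+t),c,ang)-radial(obs[n],c,ang)-.5)
        if n=="scene": k=k[(ang<-2)|(ang>-.6)]
        o.append(k)
    o.append(4*(cent(proj("top",r.apply(box)+t))-lug))
    o.append([(p[3]-.15)/.01,(p[4]-.0505)/.0015])
    return np.concatenate(o)
s=least_squares(res,[.013,0,0,.15,.0505],x_scale=[.01,.01,.1,.1,.01]); p=s.x; print("lid",p.round(4),"rms",np.sqrt((s.fun**2).mean()))
r,t=pose(p); print("lid org",t,"lug top pt",r.apply([-.044,0,.023])+t, proj("scene",r.apply([-.044,0,.023])+t))
kp=un([(485,433)],[258,180])[0]
def knob(q):
    c=np.array([.078*np.sin(q),.085-.078*np.cos(q),0]); return fx(f,np.vstack([c+[.008*np.cos(b),.008*np.sin(b),z] for b in a[::6] for z in(.058,.084)]))
q=[(np.linalg.norm(cent(proj("scene",knob(q)))-kp),q) for q in np.arange(1,1.81,.02)]; print("keeper",min(q)); print(knob(min(q)[1]).mean(0), cent(proj("top",knob(min(q)[1]))))
np.save("fit.npy",np.r_[f,p,min(q)[1]])
E
python3 fit.py
```

```text
fixture [ 0.56869594  0.09743529 -0.25034158] res [ 0.1 -0.2  0.1  0.5  0.1 -0.6  0.  -0.1 -0.1 -0.9 -0.   0.2  0.4  0.6
  0.2 -0.1]
top 1229
scene 2798
lug px [210.01251422 198.4334471 ]
lid [0.0201 0.0088 0.0067 0.15   0.0353] rms 11.716641231678706
lid org [0.59033133 0.10095946 0.03533795] lug top pt [0.55144577 0.1106252  0.06465496] [[316.02054167 206.08110815]]
keeper (np.float64(0.08838021110976668), np.float64(1.6600000000000006))
[0.66674295 0.16727122 0.071     ] [187.16342195 152.35971929]
```

```bash
sed -i 's/(im.min(2)>165)/(im.min(2)>(190 if n=="top" else 215))/' fit.py; python3 fit.py
```

```text
fixture [ 0.56869594  0.09743529 -0.25034158] res [ 0.1 -0.2  0.1  0.5  0.1 -0.6  0.  -0.1 -0.1 -0.9 -0.   0.2  0.4  0.6
  0.2 -0.1]
top 1151
scene 1261
lug px [210.01251422 198.4334471 ]
lid [ 0.0137 -0.001   0.0009  0.1507  0.0505] rms 0.7428356479799265
lid org [0.58175637 0.09306923 0.05048724] lug top pt [0.54294654 0.10295648 0.07983072] [[314.64889837 199.50414292]]
keeper (np.float64(0.08838021110976668), np.float64(1.6600000000000006))
[0.66674295 0.16727122 0.071     ] [187.16342195 152.35971929]
```

```bash
cat >> h.py <<'E'
FIT=np.load("fit.npy") ; F=FIT[:3]; LP=FIT[3:8]
def rows(p1,R1,N,jaw,p0=None,R0=None):
    s=robot.state()
    if p0 is None: p0,R0=s["eef_pos"],R.from_quat(s["eef_rot"])
    d=(R0.inv()*R1).as_rotvec()/N; out=[]
    for i in range(N):
        Ri=R0*R.from_rotvec(d*i); out.append(np.r_[Ri.inv().apply(p1-p0)/N*1000,np.degrees(d),jaw].round(1))
    print(N,[list(map(float,o)) for o in out] if abs(d).max()>.02 else list(map(float,out[0])))
def tool(x,y,z,yaw,tilt,h): # lid pose in fixture -> TCP pose, h = height over lid origin
    r=lidR(F,yaw,tilt); return r.apply([-.044,0,h])+fx(F,[x,y,z])[0], r*R.from_euler("y",np.pi)
E
python3 - <<'E'
from h import *
p,r=tool(*LP,.09); print(p,r.as_euler("ZYX")); 
rows(p,r,18,.4)
E
```

```text
[0.54254995 0.09699036 0.09299229] [ 3.04191176 -0.05048724 -3.14159265]
18 [[30.1, -26.4, 8.3, 0.2, 0.0, -8.5, 0.4], [33.7, -21.6, 8.4, 0.2, 0.0, -8.5, 0.4], [36.5, -16.3, 8.5, 0.2, 0.0, -8.5, 0.4], [38.5, -10.7, 8.6, 0.2, 0.0, -8.5, 0.4], [39.7, -4.8, 8.7, 0.2, 0.0, -8.5, 0.4], [39.9, 1.2, 8.7, 0.2, 0.0, -8.5, 0.4], [39.3, 7.1, 8.7, 0.2, 0.0, -8.5, 0.4], [37.8, 12.9, 8.7, 0.2, 0.0, -8.5, 0.4], [35.4, 18.4, 8.7, 0.2, 0.0, -8.5, 0.4], [32.3, 23.5, 8.6, 0.2, 0.0, -8.5, 0.4], [28.5, 28.1, 8.5, 0.2, 0.0, -8.5, 0.4], [24.0, 32.0, 8.4, 0.2, 0.0, -8.5, 0.4], [18.9, 35.2, 8.3, 0.2, 0.0, -8.5, 0.4], [13.5, 37.7, 8.2, 0.2, 0.0, -8.5, 0.4], [7.7, 39.3, 8.1, 0.2, 0.0, -8.5, 0.4], [1.8, 40.1, 7.9, 0.2, 0.0, -8.5, 0.4], [-4.2, 39.9, 7.8, 0.2, 0.0, -8.5, 0.4], [-10.1, 38.9, 7.6, 0.2, 0.0, -8.5, 0.4]]
```

```bash
sed -i 's/^FIT=.*/FIT=np.load("fit.npy") ; F=FIT[:3]; LP=FIT[[3,4,7,5,6]]/' h.py
python3 - <<'E'
from h import *
p,r=tool(*LP,.09); print(p,r.as_euler("ZYX")); 
rows(p,r,18,.4)
E
```

```text
[0.5526914  0.10047387 0.14607175] [ 2.89213754 -0.15066069  3.14159265]
18 [[30.7, -26.3, 5.4, 0.6, 0.2, -8.0, 0.4], [34.1, -21.7, 5.7, 0.6, 0.2, -8.0, 0.4], [36.8, -16.7, 6.0, 0.6, 0.2, -8.0, 0.4], [38.7, -11.3, 6.3, 0.6, 0.2, -8.0, 0.4], [39.9, -5.7, 6.5, 0.6, 0.2, -8.0, 0.4], [40.3, -0.0, 6.7, 0.6, 0.2, -8.0, 0.4], [39.8, 5.7, 6.8, 0.6, 0.2, -8.0, 0.4], [38.6, 11.3, 6.8, 0.6, 0.2, -8.0, 0.4], [36.6, 16.6, 6.8, 0.6, 0.2, -8.0, 0.4], [33.9, 21.7, 6.7, 0.6, 0.2, -8.0, 0.4], [30.5, 26.3, 6.5, 0.6, 0.2, -8.0, 0.4], [26.5, 30.4, 6.3, 0.6, 0.2, -8.0, 0.4], [22.0, 33.8, 6.1, 0.6, 0.2, -8.0, 0.4], [17.0, 36.6, 5.8, 0.6, 0.2, -8.0, 0.4], [11.7, 38.7, 5.4, 0.6, 0.2, -8.0, 0.4], [6.2, 40.0, 5.0, 0.6, 0.2, -8.0, 0.4], [0.5, 40.5, 4.6, 0.6, 0.2, -8.0, 0.4], [-5.2, 40.3, 4.2, 0.6, 0.2, -8.0, 0.4]]
```

```bash
python3 -m handwheel '[30.7,-26.3,5.4,0.6,0.2,-8,0.4, 34.1,-21.7,5.7,0.6,0.2,-8,0.4, 36.8,-16.7,6,0.6,0.2,-8,0.4, 38.7,-11.3,6.3,0.6,0.2,-8,0.4, 39.9,-5.7,6.5,0.6,0.2,-8,0.4, 40.3,0,6.7,0.6,0.2,-8,0.4, 39.8,5.7,6.8,0.6,0.2,-8,0.4, 38.6,11.3,6.8,0.6,0.2,-8,0.4, 36.6,16.6,6.8,0.6,0.2,-8,0.4, 33.9,21.7,6.7,0.6,0.2,-8,0.4, 30.5,26.3,6.5,0.6,0.2,-8,0.4, 26.5,30.4,6.3,0.6,0.2,-8,0.4, 22,33.8,6.1,0.6,0.2,-8,0.4, 17,36.6,5.8,0.6,0.2,-8,0.4, 11.7,38.7,5.4,0.6,0.2,-8,0.4, 6.2,40,5,0.6,0.2,-8,0.4, 0.5,40.5,4.6,0.6,0.2,-8,0.4, -5.2,40.3,4.2,0.6,0.2,-8,0.4, 0,0,0,0,0,0,0.4, 0,0,0,0,0,0,0.4]'
python3 - <<'E'
from h import *
print(robot.state()["qpos"])
p,r=tool(*LP,.03); rows(p,r,6,.4)
E
```

```text
clock: 2.6
eef_pos: [0.5568, 0.0969, 0.1467]
eef_rot: [0.131, 0.988, 0.01, -0.075]
wrist_force: [0.7, -0.3, 0.8]
width: 0.0511
grip_force: 0.0
[0.03598905 0.5231035  0.04641951 1.23861046 0.04511398 0.29684505]
6 [0.8, 0.4, 10.2, 0.0, -0.0, -0.1, 0.4]
```

```bash
python3 -m handwheel '[0.8,0.4,10.2,0,0,-0.1,0.4, 0.8,0.4,10.2,0,0,-0.1,0.4, 0.8,0.4,10.2,0,0,-0.1,0.4, 0.8,0.4,10.2,0,0,-0.1,0.4, 0.8,0.4,10.2,0,0,-0.1,0.4, 0.8,0.4,8.2,0,0,-0.1,0.4, 0,0,0,0,0,0,0.4, 0,0,0,0,0,0,0.4]'
python3 - <<'E'
from h import *
p,r=tool(*LP,.017); rows(p,r,1,.4)
o=[]
for n,x,y in(("top",160,140),("scene",260,150)):
    im=imaging.capture(n)[:,:,::-1]; o.append(cv2.resize(im[y:y+100,x:x+90],(400,444),interpolation=cv2.INTER_CUBIC))
cv2.imwrite("pics/a.png",np.hstack(o))
E
```

```text
clock: 3.6
eef_pos: [0.5451, 0.1031, 0.0895]
eef_rot: [0.126, 0.989, 0.011, -0.074]
wrist_force: [-0.7, -0.7, 0.3]
width: 0.0514
grip_force: 0.0
1 [0.6, -0.8, 15.9, 0.2, 0.1, -0.2, 0.4]
```

View pics/a.png

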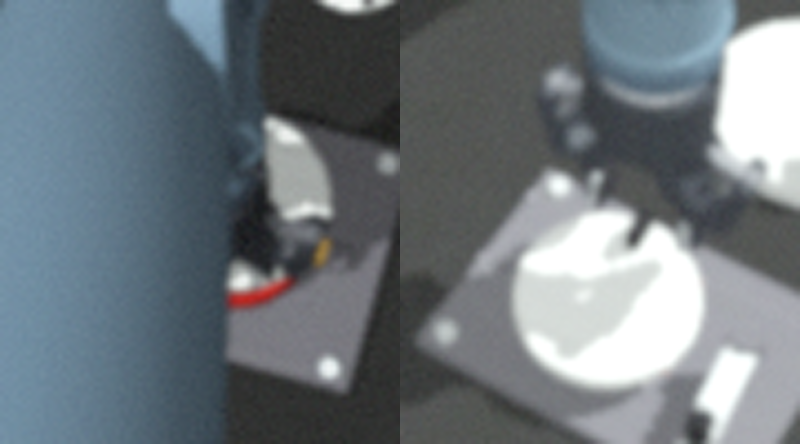

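The fingers straddle the lug, which is at (637,232) in the right half with fingers at (597,185) and (685,232). I'll descend and close.

```bash
python3 -m handwheel '[0.3,-0.4,7.5,0,0,0,0.4, 0.3,-0.4,7.5,0,0,0,0.4, 0,0,0,0,0,0,0.4, 0,0,0,0,0,0,0.6, 0,0,0,0,0,0,0.7, 0,0,0,0,0,0,0.8, 0,0,0,0,0,0,0.9, 0,0,0,0,0,0,1, 0,0,0,0,0,0,1, 0,0,0,0,0,0,1]' 28
python3 - <<'E'
from h import *
s=robot.state();print(s["eef_pos"],s["wrist_torque"],s["wrist_force"])
p,r=tool(*LP,.017); rows(p,r,1,1)
E
```

```text
clock: 4.95
eef_pos: [0.5421, 0.1031, 0.0747]
eef_rot: [0.126, 0.989, 0.011, -0.074]
wrist_force: [0.7, 0.8, 0.7]
width: 0.0094
grip_force: 27.6
[0.54214517 0.103135   0.07473554] [-0.00816204 -0.21352096 -0.01589111] [0.69447361 0.78185734 0.67309732]
1 [-0.0, 0.0, 0.8, 0.2, 0.1, -0.2, 1.0]
```

```bash
cat > plan.py <<'E'
from h import *
s=robot.state(); Rt=R.from_quat(s["eef_rot"]); pt=s["eef_pos"]
Rl=Rt*R.from_euler("y",np.pi); e=Rl.as_euler("ZYX"); print("lid yaw in fixture",e[0]-F[2],"tilt",e[1],"roll",e[2])
x,y,_,_,_=LP; o=fx(F,[x,y,.0497])[0]
T=Rl.inv().apply(pt-o); print("TCP in lid",T*1000)
T[1]=0
np.save("T.npy",T)
E
cat > way.py <<'E'
from h import *
T=np.load("T.npy")
def W(x,y,z,yaw,tilt): 
    r=lidR(F,yaw,tilt); return r.apply(T)+fx(F,[x,y,z])[0], r*R.from_euler("y",np.pi)
E
python3 plan.py
python3 - <<'E'
from way import *
u=.0367
for t in(.18,.21,.24):
    p=W(.05-u*np.cos(t),-.001,.0443+u*np.sin(t),0,t); print(t); rows(*p,1,1)
a=W(.05-u*np.cos(.24),-.001,.0443+u*np.sin(.24),0,.24); b=W(.0025,0,.0443+.0485*np.sin(.24)/np.cos(.24),0,.24)
print("slide");rows(*b,4,1,*a)
E
```

```text
lid yaw in fixture -0.0024140669864324282 tilt 0.14973926826653683 roll 0.0033237669583261464
TCP in lid [-44.14728579  -0.09772035  18.6588494 ]
0.18
1 [[-0.6, 0.1, -2.5, 0.2, 1.7, -0.1, 1.0]]
0.21
1 [[-1.2, 0.1, -4.9, 0.2, 3.5, -0.1, 1.0]]
0.24
1 [[-2.0, 0.1, -7.3, 0.2, 5.2, -0.1, 1.0]]
slide
4 [3.1, 0.3, -0.1, 0.0, 0.0, 0.0, 1.0]
```

```bash
python3 -m handwheel '[-0.3,0,-1.25,0.1,0.87,0,1, -0.3,0,-1.25,0.1,0.87,0,1, -0.3,0,-1.25,0,0.87,0,1, -0.3,0,-1.2,0,0.87,0,1, -0.3,0,-1.2,0,0.87,0,1, -0.3,0,-1.2,0,0.87,0,1, 0,0,0,0,0,0,1, 0,0,0,0,0,0,1]'
python3 - <<'E'
from way import *
u=.0367
rows(*W(.05-u*np.cos(.24),-.001,.0443+u*np.sin(.24),0,.24),1,1)
im=imaging.capture("scene")[:,:,::-1]; cv2.imwrite("pics/b.png",cv2.resize(im[160:270,255:375],(720,600),interpolation=cv2.INTER_CUBIC))
print(robot.state()["wrist_torque"])
E
```

```text
clock: 5.95
eef_pos: [0.5453, 0.1022, 0.0814]
eef_rot: [0.125, 0.985, 0.015, -0.119]
wrist_force: [-0.4, 0.7, -0.3]
width: 0.0094
grip_force: 27.4
1 [0.3, 0.2, -0.2, 0.0, -0.0, -0.1, 1.0]
[-0.10820404 -0.3060437  -0.05566173]
```

View pics/b.png

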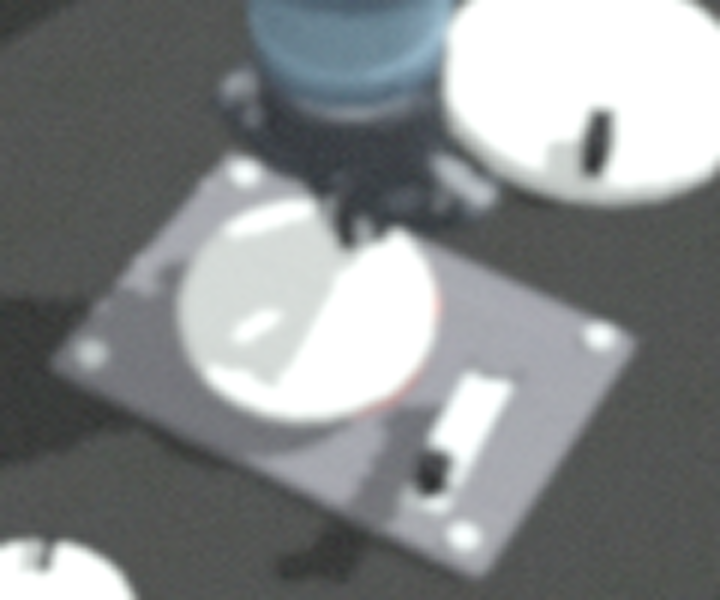

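The lid is tilted up at the lug, with a red sliver of rim visible at (400,395). Next I slide it toward the centre.

```bash
python3 -m handwheel '[2.1,0.2,-0.1,0,0,0,1, 2.1,0.2,-0.1,0,0,0,1, 2.1,0.2,-0.1,0,0,0,1, 2.1,0.2,-0.1,0,0,0,1, 2.1,0.2,-0.1,0,0,0,1, 2.1,0.2,0,0,0,0,1, 0,0,0,0,0,0,1, 0,0,0,0,0,0,1]'
python3 - <<'E'
from way import *
print(robot.state()["wrist_torque"])
b=W(.0025,0,.0443+.0485*np.tan(.24),0,.24); rows(*b,1,1)
P=[W(.0025,0,.0443+.0485*np.tan(.24),0,.24)]+[W(x,0,.0440+.051*np.sin(t),0,t) for t,x in((.18,.002),(.12,.0012),(.06,.0006),(.02,.0003),(0,.0002))]
for i in range(5): rows(*P[i+1],1,1,*P[i])
E
```

```text
clock: 7.0
eef_pos: [0.5335, 0.1065, 0.0849]
eef_rot: [0.125, 0.985, 0.015, -0.119]
wrist_force: [0.9, -0.5, -0.8]
width: 0.0095
grip_force: 27.3
[-0.06526222 -0.21315195  0.01536792]
1 [-0.4, -0.1, 0.1, 0.0, -0.1, -0.1, 1.0]
1 [[0.8, 0.0, 5.8, 0.0, -3.4, 0.0, 1.0]]
1 [[1.3, -0.0, 5.8, -0.0, -3.4, 0.0, 1.0]]
1 [[1.3, 0.0, 5.8, 0.0, -3.4, 0.0, 1.0]]
1 [[0.9, -0.0, 3.8, 0.0, -2.3, 0.0, 1.0]]
1 [0.4, 0.0, 1.9, 0.0, -1.1, -0.0, 1.0]
```

```bash
python3 -m handwheel '[0.2,0,1.45,0,-0.85,0,1, 0.2,0,1.45,0,-0.85,0,1, 0.2,0,1.45,0,-0.85,0,1, 0.2,0,1.45,0,-0.85,0,1, 0.3,0,1.45,0,-0.85,0,1, 0.3,0,1.45,0,-0.85,0,1, 0.3,0,1.45,0,-0.85,0,1, 0.3,0,1.45,0,-0.85,0,1, 0,0,0,0,0,0,1]'
python3 - <<'E'
from way import *
rows(*W(.0012,0,.0440+.051*np.sin(.12),0,.12),1,1)
im=imaging.capture("scene")[:,:,::-1]; im2=imaging.capture("top")[:,:,::-1]; cv2.imwrite("raw_c.png",im)
cv2.imwrite("pics/c.png",np.hstack([cv2.resize(im[180:250,270:340],(400,400),interpolation=cv2.INTER_CUBIC),cv2.resize(im2[150:220,185:255],(400,400),interpolation=cv2.INTER_CUBIC)]))
print(robot.state()["wrist_torque"])
E
```

```text
clock: 8.12
eef_pos: [0.5293, 0.1076, 0.074]
eef_rot: [0.126, 0.99, 0.008, -0.061]
wrist_force: [-0.5, -0.8, 0.8]
width: 0.0094
grip_force: 27.4
1 [-0.3, -0.1, 0.0, -0.0, -0.1, -0.1, 1.0]
[-0.05923114 -0.04053886 -0.01188932]
```

View pics/c.png

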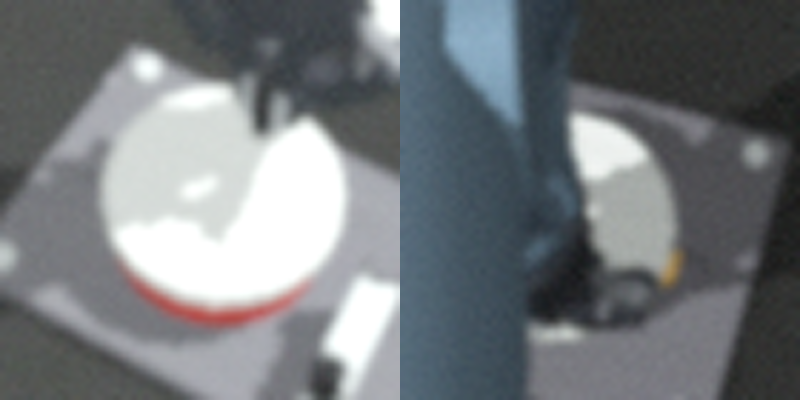

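The lid is tracking the plan, with the red housing evenly visible below the skirt at (220,315). I continue lowering.

```bash
python3 -m handwheel '[0.3,0,1.45,0,-0.86,0,1, 0.3,0,1.45,0,-0.86,0,1, 0.3,0,1.45,0,-0.86,0,1, 0.3,0,1.45,0,-0.86,0,1, 0.2,0,1.3,0,-0.78,0,1, 0.2,0,1.3,0,-0.78,0,1, 0.2,0,1.2,0,-0.74,0,1, 0,0,0,0,0,0,1]'
python3 - <<'E'
from way import *
rows(*W(.0002,0,.0440,0,0),1,1); print(robot.state()["wrist_torque"])
E
```

```text
clock: 9.22
eef_pos: [0.5268, 0.1082, 0.0645]
eef_rot: [0.126, 0.992, 0.001, -0.011]
wrist_force: [-0.1, -0.3, 1.0]
width: 0.0091
grip_force: 27.5
1 [[0.6, -0.1, 1.9, -0.0, -1.3, -0.1, 1.0]]
[ 0.01099975 -0.13602395  0.00510862]
```

```bash
python3 -m handwheel '[0.2,0,0.7,0,-0.45,0,1, 0.2,0,0.7,0,-0.45,0,1, 0.1,0,0.6,0,-0.4,0,1, 0,0,0,0,0,0,1, 0,0,0,0,0,0,1]'
python3 - <<'E'
from way import *
rows(*W(.0002,0,.0440,0,0),1,1); print(robot.state()["wrist_torque"])
E
```

```text
clock: 9.85
eef_pos: [0.5265, 0.1083, 0.0627]
eef_rot: [0.126, 0.992, -0.0, 0.0]
wrist_force: [-1.0, 0.2, 3.6]
width: 0.009
grip_force: 27.9
1 [0.3, -0.1, 0.0, -0.0, 0.0, -0.1, 1.0]
[-0.014472    0.20711537  0.00258549]
```

```bash
python3 -m handwheel '[0,0,0,0,0,0,0.85, 0,0,0,0,0,0,0.75, 0,0,0,0,0,0,0.6, 0,0,0,0,0,0,0.6, 0,0,-15,0,0,0,0.6, 0,0,-30,0,0,0,0.6, 0,0,-30,0,0,0,0.6, 30,0,-30,0,0,0,0.6, 40,0,-20,0,0,0,0.6, 40,0,0,0,0,0,0.6, 0,0,0,0,0,0,0.6]'
python3 - <<'E'
from h import *
o=[]
for n,x,y in(("top",155,140),("scene",260,170)):
    im=imaging.capture(n)[:,:,::-1]; cv2.imwrite(f"raw_{n}1.png",im); o.append(cv2.resize(im[y:y+100,x:x+100],(400,400),interpolation=cv2.INTER_CUBIC))
cv2.imwrite("pics/d.png",np.hstack(o))
E
```

```text
clock: 11.22
eef_pos: [0.4175, 0.1363, 0.1886]
eef_rot: [0.125, 0.992, -0.0, -0.0]
wrist_force: [0.4, 0.2, 0.5]
width: 0.0341
grip_force: 0.0
```

View pics/d.png

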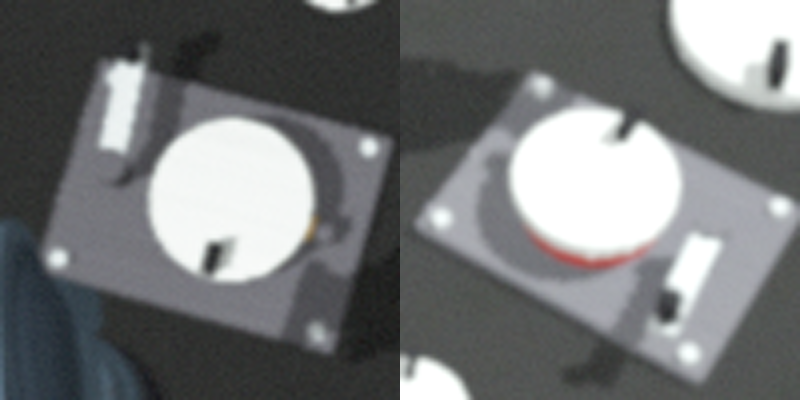

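```bash
sed -e 's/raw_{n}0/raw_{n}1/; s#"raw_top0#"raw_top1#; s/\[190:206,203:219\]/[195:212,200:214]/; s/mgrid\[190:206,203:219\]/mgrid[195:212,200:214]/; s/(p\[3\]-.15)\/.01,(p\[4\]-.0505)\/.0015/(p[3])\/.02,(p[4]-.044)\/.002/; s/\[.013,0,0,.15,.0505\]/[.0,0,0,.0,.044]/; s/(213,187)/(213,185)/; s/(306,217)/(306,212)/; /^np.save/d; s/165/170/' fit.py > fit2.py; python3 fit2.py
python3 - <<'E'
from h import *
s=robot.state(); R0=R.from_quat(s["eef_rot"]); rows(np.array([.6667,.1673,.14]),R0,6,.6)
E
```

```text
fixture [ 0.56869594  0.09743529 -0.25034158] res [ 0.1 -0.2  0.1  0.5  0.1 -0.6  0.  -0.1 -0.1 -0.9 -0.   0.2  0.4  0.6
  0.2 -0.1]
top 1233
scene 1137
lug px [207.6951952  203.95345345]
lid [ 0.0007 -0.0002  0.0002 -0.0015  0.047 ] rms 0.4038285434961269
lid org [0.56932709 0.09705258 0.04695895] lug top pt [0.52666364 0.10795175 0.06989448] [[317.54655361 197.6646229 ]]
keeper (np.float64(0.08838021110976668), np.float64(1.6600000000000006))
[0.66674295 0.16727122 0.071     ] [187.16342195 152.35971929]
6 [-38.4, 15.3, 8.2, 0.0, 0.0, 0.0, 0.6]
```

The lid is centred within 1 mm and flat. On to the keeper knob.

```bash
python3 -m handwheel '[-38.4,15.3,8.2,0,0,0,0.6, -38.4,15.3,8.2,0,0,0,0.6, -38.4,15.3,8.2,0,0,0,0.6, -38.4,15.3,8.2,0,0,0,0.6, -38.4,15.3,8.2,0,0,0,0.6, -38.4,15.3,8.2,0,0,0,0.6, 0,0,0,0,0,0,0.55, 0,0,0,0,0,0,0.55, 0,0,0,0,0,0,0.55]'
python3 - <<'E'
from h import *
s=robot.state(); R0=R.from_quat(s["eef_rot"]); rows(np.array([.6667,.1673,.074]),R0,5,.55)
o=[]
for n,x,y in(("top",135,120),("scene",280,190)):
    im=imaging.capture(n)[:,:,::-1]; o.append(cv2.resize(im[y:y+80,x:x+80],(400,400),interpolation=cv2.INTER_CUBIC))
cv2.imwrite("pics/e.png",np.hstack(o))
E
```

```text
clock: 12.45
eef_pos: [0.6656, 0.1669, 0.1391]
eef_rot: [0.126, 0.992, -0.0, 0.0]
wrist_force: [-1.0, 0.1, 0.5]
width: 0.0385
grip_force: 0.0
5 [-0.2, 0.1, 13.0, 0.0, 0.0, 0.0, 0.6]
```

View pics/e.png

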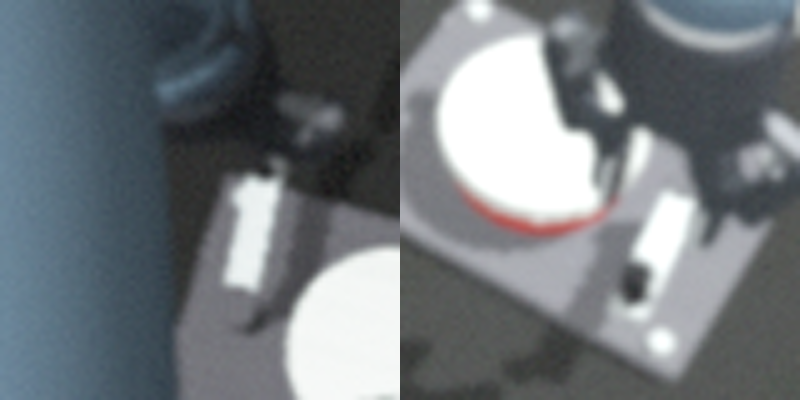

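The fingers straddle the knob line: tips at (605,190) and (708,240), knob at (635,283) below them. I descend and close.

```bash
python3 -m handwheel '[-0.2,0,13,0,0,0,0.55, -0.2,0,13,0,0,0,0.55, -0.2,0,13,0,0,0,0.55, -0.2,0,13,0,0,0,0.55, -0.2,0,13,0,0,0,0.55, 0,0,0,0,0,0,0.6, 0,0,0,0,0,0,0.7, 0,0,0,0,0,0,0.8, 0,0,0,0,0,0,1, 0,0,0,0,0,0,1, 0,0,0,0,0,0,1]' 20
python3 - <<'E'
from h import *
s=robot.state(); p=s["eef_pos"]
d=R.from_euler("z",-F[2]).apply(p-[F[0],F[1],0]); v=d[:2]-[0,.085]; print(d,"r",np.hypot(*v),"q",np.arctan2(v[0],-v[1]))
E
```

```text
clock: 13.92
eef_pos: [0.6677, 0.167, 0.0741]
eef_rot: [0.126, 0.992, 0.0, 0.001]
wrist_force: [0.0, 1.0, 3.6]
width: 0.0152
grip_force: 20.5
[0.0786961  0.09193115 0.07413228] r 0.07900074315370068 q 1.6586445453400953
```

Run:
```python
from h import *
s=robot.state(); p=s["eef_pos"]; Rc=R.from_quat(s["eef_rot"]); N=18
Q=np.linspace(1.6586,0.0,N+1); out=[]
for i in range(N):
    k=lambda q:fx(F,[.0786*np.sin(q),.085-.0786*np.cos(q),0])[0]
    d=Rc.inv().apply(k(Q[i+1])-k(Q[i]))*1000; out.append([round(d[0],1),round(d[1],1),0,0,0,2.8,1]); Rc=Rc*R.from_rotvec([0,0,np.radians(2.8)])
print(out)
```

```text
[[np.float64(-0.3), np.float64(-7.2), 0, 0, 0, 2.8, 1], [np.float64(-0.0), np.float64(-7.2), 0, 0, 0, 2.8, 1], [np.float64(0.3), np.float64(-7.2), 0, 0, 0, 2.8, 1], [np.float64(0.6), np.float64(-7.2), 0, 0, 0, 2.8, 1], [np.float64(0.9), np.float64(-7.2), 0, 0, 0, 2.8, 1], [np.float64(1.2), np.float64(-7.1), 0, 0, 0, 2.8, 1], [np.float64(1.5), np.float64(-7.1), 0, 0, 0, 2.8, 1], [np.float64(1.9), np.float64(-7.0), 0, 0, 0, 2.8, 1], [np.float64(2.2), np.float64(-6.9), 0, 0, 0, 2.8, 1], [np.float64(2.5), np.float64(-6.8), 0, 0, 0, 2.8, 1], [np.float64(2.7), np.float64(-6.7), 0, 0, 0, 2.8, 1], [np.float64(3.0), np.float64(-6.6), 0, 0, 0, 2.8, 1], [np.float64(3.3), np.float64(-6.4), 0, 0, 0, 2.8, 1], [np.float64(3.6), np.float64(-6.3), 0, 0, 0, 2.8, 1], [np.float64(3.9), np.float64(-6.1), 0, 0, 0, 2.8, 1], [np.float64(4.1), np.float64(-6.0), 0, 0, 0, 2.8, 1], [np.float64(4.4), np.float64(-5.8), 0, 0, 0, 2.8, 1], [np.float64(4.6), np.float64(-5.6), 0, 0, 0, 2.8, 1]]
```

First 15 rows, then check.

```bash
cat > kq.py <<'E'
from h import *
s=robot.state(); p=s["eef_pos"]
d=R.from_euler("z",-F[2]).apply(p-[F[0],F[1],0]); v=d[:2]-[0,.085]; print(d,"r",np.hypot(*v),"q",np.arctan2(v[0],-v[1]))
k=fx(F,[0,.085-.0786,0])[0]-p; print("to home, tool axes",R.from_quat(s["eef_rot"]).inv().apply(k*[1,1,0])*1000)
x=R.from_euler("z",F[2]).apply([-1,0,0]); print("tool dir of fixture -x",R.from_quat(s["eef_rot"]).inv().apply(x).round(2))
E
python3 -m handwheel '[-0.3,-7.2,-1,0,0,2.8,1, 0,-7.2,0,0,0,2.8,1, 0.3,-7.2,0,0,0,2.8,1, 0.6,-7.2,0,0,0,2.8,1, 0.9,-7.2,0,0,0,2.8,1, 1.2,-7.1,0,0,0,2.8,1, 1.5,-7.1,0,0,0,2.8,1, 1.9,-7,0,0,0,2.8,1, 2.2,-6.9,0,0,0,2.8,1, 2.5,-6.8,0,0,0,2.8,1, 2.7,-6.7,0,0,0,2.8,1, 3,-6.6,0,0,0,2.8,1, 3.3,-6.4,0,0,0,2.8,1, 3.6,-6.3,0,0,0,2.8,1, 3.9,-6.1,0,0,0,2.8,1, 0,0,0,0,0,0,1]'; python3 kq.py
```

```text
clock: 15.92
eef_pos: [0.5915, 0.1008, 0.0744]
eef_rot: [0.473, 0.881, -0.0, 0.0]
wrist_force: [0.5, -1.2, 0.7]
width: 0.0151
grip_force: 20.2
[0.02128814 0.00886629 0.07442848] r 0.07905394594116627 q 0.2726517902855707
to home, tool axes [ 1.41347948e+01 -1.61082242e+01 -9.74089662e-03]
tool dir of fixture -x [ 0.74 -0.67 -0.  ]
```

```bash
python3 -m handwheel '[4.4,-5.9,0,0,0,1,1, 4.6,-5.6,0,0,0,1,1, 4.7,-4.8,0,0,0,1,1, 0,0,0,0,0,0,1, 0.7,-0.7,0,0,0,0,1, 0,0,0,0,0,0,1]'; python3 kq.py
```

```text
clock: 16.68
eef_pos: [0.5718, 0.1036, 0.0746]
eef_rot: [0.496, 0.868, 0.0, 0.003]
wrist_force: [8.1, -1.9, -5.6]
width: 0.0152
grip_force: 20.4
[0.00151171 0.00672857 0.0746368 ] r 0.07828602963008034 q 0.0193113162598475
to home, tool axes [ 0.8326544  -1.30378653 -0.00761543]
tool dir of fixture -x [ 0.7  -0.71 -0.01]
```

```bash
python3 -m handwheel '[0.5,-0.5,0,0,0,0,1, 0.2,-0.2,0,0,0,0,1, 0,0,0,0,0,0,1]'; python3 kq.py
```

```text
clock: 17.05
eef_pos: [0.5718, 0.1036, 0.0746]
eef_rot: [0.496, 0.868, 0.001, 0.003]
wrist_force: [10.8, -3.3, -7.3]
width: 0.0151
grip_force: 20.3
[0.0014355  0.00672079 0.07464087] r 0.07829237176281935 q 0.01833619522689057
to home, tool axes [ 0.78413438 -1.24443715 -0.0092948 ]
tool dir of fixture -x [ 0.7  -0.71 -0.01]
```

```bash
python3 -m handwheel '[0,0,0,0,0,0,0.9, 0,0,0,0,0,0,0.75, 0,0,0,0,0,0,0.65, 0,0,0,0,0,0,0.65, 0,0,-10,0,0,0,0.65, 0,0,-30,0,0,0,0.65, 0,0,-40,0,0,0,0.65, 0,0,-40,0,0,0,0.65, 45,40,0,0,0,0,0.65, 45,40,0,0,0,0,0.65, 45,40,0,0,0,0,0.65, 0,0,0,0,0,0,0.65, 0,0,0,0,0,0,0.65]'
python3 - <<'E'
from h import *
for q in(0,.02,.1):
    c=np.array([.078*np.sin(q),.085-.078*np.cos(q),0]); k=fx(F,np.vstack([c+[.008*np.cos(b),.008*np.sin(b),z] for b in a[::6] for z in(.058,.084)])); print(q,cent(proj("scene",k)),cent(proj("top",k)))
o=[]
for n,x,y in(("top",155,140),("scene",260,170)):
    im=imaging.capture(n)[:,:,::-1]; o.append(cv2.resize(im[y:y+100,x:x+100],(400,400),interpolation=cv2.INTER_CUBIC))
cv2.imwrite("pics/f.png",np.hstack(o))
E
```

```text
clock: 18.68
eef_pos: [0.6031, 0.2816, 0.1945]
eef_rot: [0.496, 0.868, -0.0, 0.0]
wrist_force: [-0.3, 0.7, 0.7]
width: 0.0298
grip_force: 0.0
0 [312.15290355 209.47000397] [208.67778127 187.55926088]
0.02 [311.8705357  209.87470921] [208.83752901 187.00776732]
0.1 [310.84229339 211.55027282] [209.36423997 184.77785788]
```

View pics/f.png

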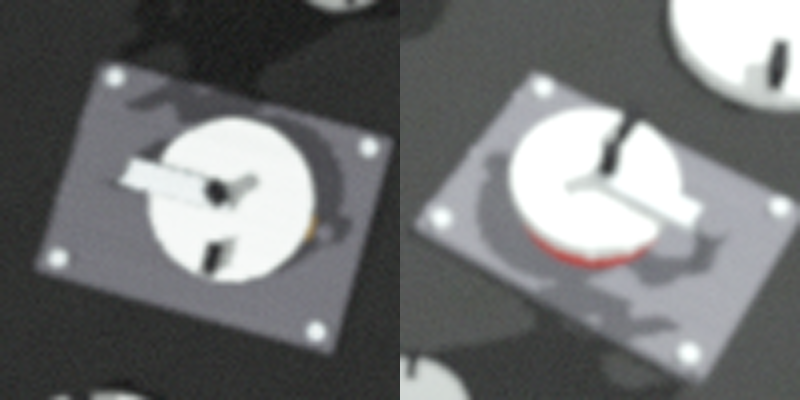

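The knob is at raw (312.5,209.5) in the scene view and (209.2,187.7) in the top view. Both match keeper angle 0. The lid is flat and centred, and the gripper is clear.

```bash
python3 -c "
from rig import robot
print(robot.hand_in())"
```

```text
the job is handed in; nothing more can be done
None
```

The lid is set back flat and centred to within about 1 mm, the keeper bar is fully home against its stop, the gripper is clear and nothing else was touched; I handed the job in at about 19 s.

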